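# Unlock the valve box with the panel key

## Task

The panel key stands loosely in the lock of the valve box but has not dropped onto the lock's hidden blade. Feel for the blade by turning the key gently to and fro, without forcing it, until the key drops home, then turn it anticlockwise towards the green line until the lock is open, and let go so that the sprung cover pops up by itself. Leave the key down in the lock and do not disturb the tray, the bottle or the sample box.

Things in the scene. Friction and masses are not known exactly. Their poses are not given: they have to be found in the camera images.
- valve_box: Grey sheet-steel pneumatic valve box bolted to the bench, 240 x 200 mm, 100 mm high with its white cover shut; it cannot move. Origin: centre of its underside. x points from the front (lock side, nearest the robot) to the back (hinge side), y to the left, z up.
- lock (a point): Top centre of the lock's round aluminium collar on the cover, on the lock's upright axis, 45 mm from the front edge and 112 mm above the bench. Collar 42 mm across, 12 mm proud of the cover; the well in it is 24.4 mm wide. Axes: those of the cover (as the box's when shut).
- cover (a joint): Angle of the cover about its hinge at the back, rad: 0 shut. Locked, it cannot rise. A spring (about 5 N at the lock) lifts it by itself to about 0.06 to 0.09 (front edge about 20 mm up) once the lock is turned anticlockwise past about 65 degrees from the red line, unless the cover or key is held down or gripped.
- key: Loose panel key, 104 mm tall, about 0.2 kg, standing upright in the lock with 1.2 mm of play all round. Origin: centre of its foot; z up the shank, x along the T-bar. Steel barrel 22 mm diameter up to 50 mm, shank 13 mm above. It starts resting on the blade's top, foot 26 mm below the collar's rim, its bar 46 to 75 degrees anticlockwise of the red line.
- key_bar (a point): Centre of the key's black T-bar, 95 mm above the key's foot. The bar is 70 mm long (key's x axis), 14 mm wide (key's y axis) and 18 mm high.
- parts_tray: Bystander: blue plastic tray with red moulded caps, 240 x 170 x 40 mm, loose. Origin: centre of its underside.
- bottle: Bystander: white bottle, 68 mm diameter, 190 mm high, loose. Origin: centre of its underside.
- sample_box: Bystander: clear open box with purple caps, 130 x 100 x 60 mm, loose. Origin: centre of its underside.
- blade (a point): Point on the lock axis 26 mm below the rim: top of the flat upright blade, 20 x 6 mm, hidden in the well. Axes: the cover's, NOT the blade's. It starts unseen between the red line and 29 degrees anticlockwise (from above) of it and turns only with the fork on it, against about 0.2 N m, from the red line to just past the green. Pressed down it gives up to 4 mm under 4 to 14 N.
- red_line (a point): A point of the red line on the cover, 45 mm behind the lock axis. The red line (locked) runs front to back through the lock axis.
- green_line (a point): A point of the green line on the cover, 45 mm to the left of the lock axis. The green line (open) runs left to right through the lock axis.
- key_foot (a point): Foot of the key: a fork with a slot 8 mm wide and 12 mm deep along the key's x axis, open at both ends (half a turn changes nothing). Free to sink and with the slot within about 6 degrees of the blade, the key drops 12 mm by its own weight (foot then 38 mm below the rim) and from then on turns the lock.

How it is judged:
On the way:
1. the key has dropped home onto the lock's blade (its foot more than 33 mm below the rim of the lock's collar) (z of key in the frame of lock below -0.033 m), for 0.2 s.
At the end, for the whole second after the job is handed in: The cover has sprung up by more than 0.045 rad, the key stands in the lock, its foot more than 33 mm below the collar's rim and within 12 mm of the lock's axis, and is at rest (under 30 mm/s) (value of joint cover above 0.045 rad and z of key in the frame of lock below -0.033 m and horizontal distance between key and lock below 0.012 m and linear speed of key below 0.03 m/s); the robot touches nothing.
It fails at once if the key is forced: over 60 N between the key and the valve box with its cover and lock (contact force between key and valve_box above 60 N).
It fails at once if the tray, the bottle or the sample box is moved by more than 30 mm (distance of any of parts_tray, bottle, sample_box from where it was at the start of the episode above 0.03 m).
It also fails if it takes over 51 s, if anything falls off the work surface, if the arm or the gripper's body presses on something with over 40 N, if the wrist force passes 120 N, or if a joint passes its speed limit or range.

## Robot

A 6-joint arm with a two-finger parallel gripper is mounted at the origin on the work surface. World frame = base frame: x ahead of the robot, y to its left, z up, the work surface at z = 0. Lengths are in m, angles in rad, forces in N, time in s.
With the tool pointing down it reaches from about 0.4 to 0.925 m from the base axis. Payload 12.5 kg.
Tool frame: the origin (TCP) lies at the very end of the fingers, on their centre line; the grasp point (between the pads) lies 19 mm behind it; x points along the fingers, y is the direction in which the jaws open and shut, and the axes are right-handed (so a half turn about x gives the same grasp; the last joint's range is limited). The gripper opens to 95 mm and grips with 3 to 60 N. Pads are 20 mm wide; open, the fingers measure 119 mm over their backs; the gripper's body (75 mm by 180 mm) begins 59 mm behind the grasp point.
Start: joints at [-1.383, 0.491, 1.559, -0, 1.092, -0.106], TCP at [0.181, -0.598, 0.215] pointing down, gripper open.
Joint ranges: [-3.1, 3.1], [-0.84, 2.19], [0.05, 2.79], [-1.13, 4.28], [0.06, 2.93], [-2.69, 2.69]. Speed limits (rad/s): [2.22, 2.22, 2.79, 3.14, 3.14, 3.14].

## Interface

Orientations are given as a unit quaternion [w, x, y, z].
In Python, from rig import * gives the robot as it stands. The module is installed in compiled form; this text tells all that it offers.
- The arm moves only by the tool apply_moves, never from a script. Its argument "steps" is text: rows parted by semicolons, each of 5 numbers parted by spaces: the closure in counts, from 0 (fully open) to 255 (shut), then the shift along the tool's x, y, z in m, then the turn about the tool's x in rad. In form: jaw dx dy dz spin; .... A call has 1 to 10 rows; each row is the pose to reach, as a shift and turn from the pose measured when the call began, along the tool's axes at that moment; what a row does not reach only later rows make up. A row lasts 1/8 s, in which the tool goes at most 62.5 mm and 10.7 degrees, less where a joint would pass 70% of its speed; a pose out of reach is approached as far as the arm can. A call with a gripper value outside its range is refused whole. The fingers move at their own pace and stop on an object; the grip force is fixed at half the most. Time passes only in rows, so rows that repeat a pose let the fingers close. It gives the time, the measured TCP pose, the force and the opening at its end, in the units of the state.
- read_state(): the state, without advancing time (a new reading comes with each control period).
- camera(name): name is "scene" or "top" or "wrist"; returns the picture (480x640x3 uint8, red, green, blue); there is no depth.
- camera_info(name): a dict with "fx", "fy", "cx", "cy" (pixels), "world_to_cam" (4x4, takes a point from world to camera coordinates). Camera axes: x right, y up, looking along -z (the intrinsics and any distortion apply to the point x, -y, -z); pixel columns grow to the right and rows downward; lengths in m; the calibration is good to about 2 mm. A picture is of the moment at which its call begins: read the wrist's pose just before it. camera_info takes no time and is no camera call; for the wrist camera it gives the pose at the moment of the call.
- hand_in(): hands the job in, once; it reports no verdict.
Trained networks look in the newest picture that a camera, given by its name, has taken for a name from the list of things; names that differ only in an ending like _2 or _b are one class to them, and where a whole thing is asked for, a point or a joint stands for the part that bears it (a point fixed in the world has none). Each returns a list of dicts, best first, with "conf" (0 to 1); they miss things now and then, are a little off and sometimes report something else, mostly with a low value. They report only what shows in the picture. A call takes as long as a camera call.
- look_for(camera, thing): "centre" ([column, row] as shares, 0 to 1, of the picture: columns of its width, rows of its height, amid what is visible of it).
- outline_of(camera, thing): "mask" (480x640 bool, what is visible of it) and "centre" ([column, row] as shares, 0 to 1, of the picture: columns of its width, rows of its height, amid what is visible of it).
- pinpoint(camera, thing): "centre" ([column, row] as shares, 0 to 1, of the picture: columns of its width, rows of its height: a listed point, or the origin of a listed thing).
The state is a dict: "time_s": time; "joint_positions": joint angles; "joint_velocities": joint speeds; "joint_efforts": joint torques, N m; "eef_pos": TCP position; "tcp_rot": TCP orientation; "ft_force": force on the tool from outside, world axes, zero at the start; "moment": the same for the moment, N m; "gripper_width": finger opening in m.
Only numpy, scipy, OpenCV 4.12 (cv2) and the standard library are available. Lean on these libraries where they do the work, as an engineer would, in place of code of your own. Each camera call takes 0.05 s, during which the arm holds its last target.

## Working session

There is one attempt and no reset: what is moved stays moved. The work goes in short steps, Python scripts to look and compute and a tool call to move; the robot and the scene stay as the last step left them, time stands still between calls to the robot, and variables do not carry over. Pictures are saved under pics/ and viewed, and the job is handed in when it is done.

Besides the shell and the picture viewer there is one more tool, called after ">>>" by a JSON object that holds its "op" and its "data", one argument or row to a line. apply_moves: Moves the arm, as the interface text tells. Its arguments: {"type":"object","properties":{"steps":{"type":"string"}},"required":["steps"]}

```bash
mkdir -p pics; cat > h.py <<'E'
from rig import *
import numpy as np, cv2
def ray(cam,px):
    i=camera_info(cam); W=np.array(i["world_to_cam"]); C=np.linalg.inv(W)
    d=np.array([(px[0]-i["cx"])/i["fx"],-(px[1]-i["cy"])/i["fy"],-1.])
    return C[:3,3], C[:3,:3]@d
def atz(cam,px,z):
    o,d=ray(cam,px); return o+d*(z-o[2])/d[2]
def proj(cam,p):
    i=camera_info(cam); c=np.array(i["world_to_cam"])@np.append(p,1)
    return np.array([i["cx"]+i["fx"]*c[0]/-c[2], i["cy"]+i["fy"]*c[1]/c[2]])
def save(cam,n):
    im=camera(cam); cv2.imwrite(f"pics/{n}.png",im[:,:,::-1]); return im
E
python3 - <<'E'
from h import *
for c in ["scene","top"]:
    save(c,c+"0")
    print(c,{k:v for k,v in camera_info(c).items()})
    for t,z in [("lock",.112),("key_bar",.112-.026+.095),("red_line",.1),("green_line",.1)]:
        r=pinpoint(c,t)
        if r:
            px=np.array(r[0]["centre"])*[640,480]; print(t,r[0]["conf"],px.round(1),atz(c,px,z).round(4))
print(read_state())
E
```

```text
scene {'fx': 472.0308222988612, 'fy': 472.0308222988612, 'cx': 318.12518853932926, 'cy': 236.25818520368307, 'world_to_cam': array([[ 0.17318605,  0.98488738,  0.00185588, -0.08637169],
       [-0.7710447 ,  0.13441032,  0.62243389,  0.36100726],
       [ 0.61277783, -0.10922784,  0.78267018, -1.56856945],
       [ 0.        ,  0.        ,  0.        ,  1.        ]])}
lock 0.79 [297.4 218.5] [ 0.4924 -0.0514  0.112 ]
key_bar 0.85 [289.4 199.5] [ 0.4894 -0.0679  0.181 ]
red_line 0.89 [305.2 235.4] [ 0.5393 -0.0394  0.1   ]
green_line 0.86 [312.6 218.7] [ 0.4893 -0.0127  0.1   ]
top {'fx': 524.6365257010381, 'fy': 524.6365257010381, 'cx': 316.1412121435091, 'cy': 245.52770149410458, 'world_to_cam': array([[ 0.02738813, -0.99952178, -0.01435619, -0.01004528],
       [ 0.9983734 ,  0.02663261,  0.05041085, -0.57021407],
       [-0.0500044 , -0.0157135 ,  0.99862538, -1.42280595],
       [ 0.        ,  0.        ,  0.        ,  1.        ]])}
lock 0.97 [335.4 271.5] [ 0.5006 -0.047   0.112 ]
key_bar 0.71 [340.5 272.3] [ 0.4988 -0.0577  0.181 ]
red_line 0.58 [334.4 252.2] [ 0.5501 -0.0434  0.1   ]
green_line 0.57 [318.5 274.6] [ 0.4914 -0.0042  0.1   ]
{'time_s': 0.5, 'joint_positions': array([-1.38260451e+00,  4.90925981e-01,  1.55892178e+00,  3.03018872e-05,
        1.09171681e+00, -1.05559015e-01]), 'joint_velocities': array([-0.00042924,  0.00082264, -0.00044007,  0.00032416,  0.00292536,
        0.00040083]), 'joint_efforts': array([-1.04876817e-03, -6.12052059e+01, -2.58285356e+01,  6.92637102e-02,
        4.48197126e-02, -2.93698531e-05]), 'eef_pos': array([ 0.18101918, -0.598215  ,  0.21463728]), 'tcp_rot': array([ 0.10348824,  0.69950412,  0.10346919, -0.6994843 ]), 'ft_force': array([-1.06459181, -0.25283032, -0.19355729]), 'moment': array([0.02327681, 0.01411695, 0.02184204]), 'gripper_width': 0.095076287850855}
```

View pics/scene0.png

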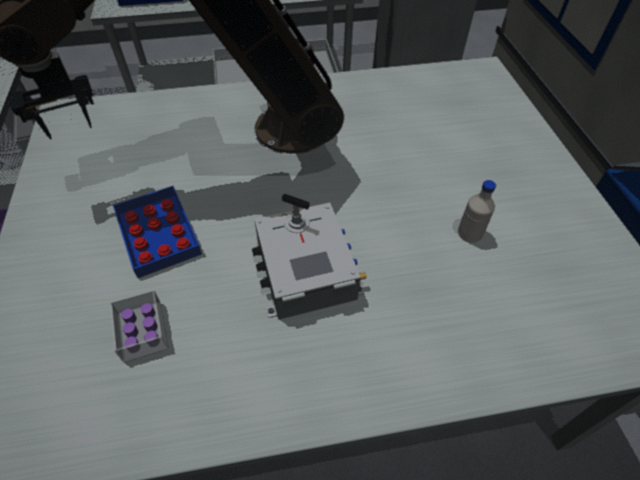

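View pics/top0.png

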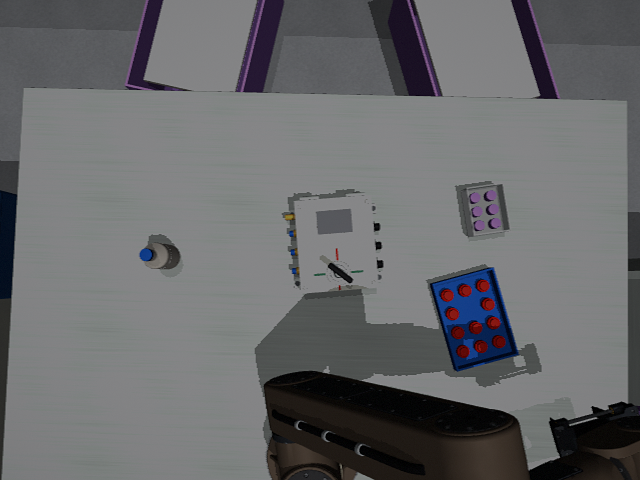

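```bash
python3 - <<'E'
import cv2
a=cv2.imread('pics/top0.png')[200:330,270:410]; cv2.imwrite('pics/topc.png',cv2.resize(a,None,fx=5,fy=4.6,interpolation=2)) if 0 else cv2.imwrite('pics/topc.png',cv2.resize(a,(560,520),interpolation=cv2.INTER_CUBIC))
E
```

```text
(no output)
```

View pics/topc.png

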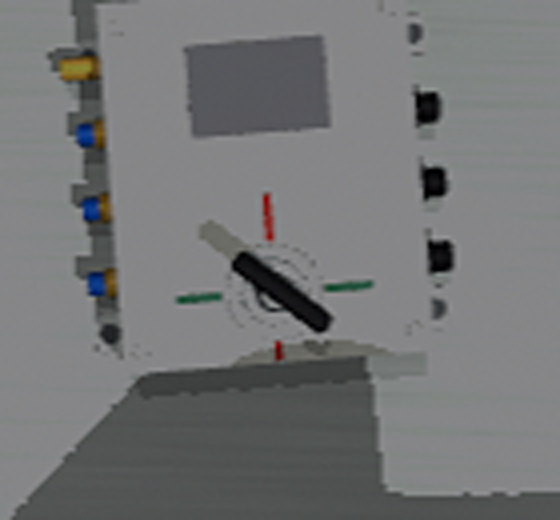

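```bash
python3 - <<'E'
from h import *
c=lambda x,y:(270+x/4-.4,200+y/4-.4)
w=lambda x,y,z:atz("top",c(x,y),z)
r1,r2=w(267,195,.1),w(279,350,.1); g1,g2=w(177,300,.1),w(372,285,.1)
print(r1,r2,g1,g2)
print("red ang",np.degrees(np.arctan2(*(r1-r2)[[1,0]])),"green ang",np.degrees(np.arctan2(*(g1-g2)[[1,0]])))
A=np.array([(r1-r2)[:2],-(g1-g2)[:2]]).T; s=np.linalg.solve(A,(g2-r2)[:2]); print("lock",r2+s[0]*(r1-r2))
a,b=w(235,256,.19),w(327,326,.19); print("bar",(a+b)/2,np.linalg.norm(a-b),np.degrees(np.arctan2(*(a-b)[[1,0]])))
# mask
im=cv2.imread('pics/top0.png')
m=outline_of("top","key"); print([ (x["conf"],x["mask"].sum()) for x in m])
sub=im.copy(); g=sub.max(2)<45; k=np.zeros_like(g); k[255:290,320:362]=1; ys,xs=np.where(g&k); print(len(xs),cv2.minAreaRect(np.c_[xs,ys].astype(np.float32)))
R=cv2.Rodrigues
from scipy.spatial.transform import Rotation as Ro
q=read_state()["tcp_rot"]; print(Ro.from_quat(np.r_[q[1:],q[0]]).as_matrix().round(3))
E
```

```text
[ 0.5601036  -0.04817268  0.1       ] [ 0.46089391 -0.05838892  0.1       ] [0.49108507 0.00785815 0.1       ] [ 0.50412603 -0.11695159  0.1       ]
red ang 5.879375050269602 green ang 95.96500134972398
lock [ 0.49761194 -0.05460784  0.1       ]
bar [ 0.49868953 -0.05592034  0.19      ] 0.06911815447129276 54.27666114048548
[(0.56, np.int64(178))]
159 ((339.1585693359375, 273.42681884765625), (27.95510482788086, 8.277209281921387), 38.65980529785156)
[[ 0.     0.29  -0.957]
 [-0.    -0.957 -0.29 ]
 [-1.     0.    -0.   ]]
```

>>> {"op": "apply_moves", "data": {
  "steps": "0 -0.055 -0.428 -0.461 -0.654; 0 -0.055 -0.428 -0.461 -0.654; 0 -0.055 -0.428 -0.461 -0.654; 0 -0.055 -0.428 -0.461 -0.654; 0 -0.055 -0.428 -0.461 -0.654; 0 -0.055 -0.428 -0.461 -0.654; 0 -0.055 -0.428 -0.461 -0.654; 0 -0.055 -0.428 -0.461 -0.654; 0 -0.055 -0.428 -0.461 -0.654; 0 -0.055 -0.428 -0.461 -0.654"
}}

```text
time_s: 1.8
eef_pos: [0.4959, -0.0587, 0.2696]
tcp_rot: [0.323, 0.629, 0.322, -0.629]
ft_force: [0.8, -1.0, -0.3]
gripper_width: 0.0953
```

>>> {"op": "apply_moves", "data": {
  "steps": "0 0 0 0 0; 0 0 0 0 0"
}}

```text
time_s: 2.05
eef_pos: [0.4956, -0.0586, 0.2694]
tcp_rot: [0.323, 0.629, 0.323, -0.629]
ft_force: [-0.2, -0.6, 0.6]
gripper_width: 0.0953
```

```bash
python3 - <<'E'
from h import *
s=read_state(); print(s["time_s"],s["eef_pos"],s["tcp_rot"],s["joint_positions"].round(3))
im=save("wrist","w0"); print(camera_info("wrist"))
for t,z in [("lock",.112),("key_bar",.181),("red_line",.1),("green_line",.1)]:
    r=pinpoint("wrist",t)
    if r:
        px=np.array(r[0]["centre"])*[640,480]; print(t,r[0]["conf"],px.round(1),atz("wrist",px,z).round(4))
E
```

```text
2.05 [ 0.49562719 -0.05861378  0.26944758] [ 0.32326225  0.62905362  0.32281969 -0.62895191] [-0.25   0.253  1.785 -0.     1.103  0.372]
{'fx': 402.17559864149297, 'fy': 402.17559864149297, 'cx': 323.3980233522079, 'cy': 241.48135604076484, 'world_to_cam': array([[ 8.12746655e-01, -5.82616614e-01,  8.69748340e-04,
        -4.38073018e-01],
       [ 5.65591971e-01,  7.88637373e-01, -2.41157245e-01,
        -1.92285057e-01],
       [ 1.39816302e-01,  1.96491667e-01,  9.70485665e-01,
        -5.00844232e-01],
       [ 0.00000000e+00,  0.00000000e+00,  0.00000000e+00,
         1.00000000e+00]])}
lock 0.81 [322.8 219.6] [ 0.498  -0.0565  0.112 ]
key_bar 0.67 [327.  246.2] [ 0.4975 -0.0622  0.181 ]
red_line 0.72 [361.2 181.3] [ 0.5421 -0.0508  0.1   ]
```

View pics/w0.png

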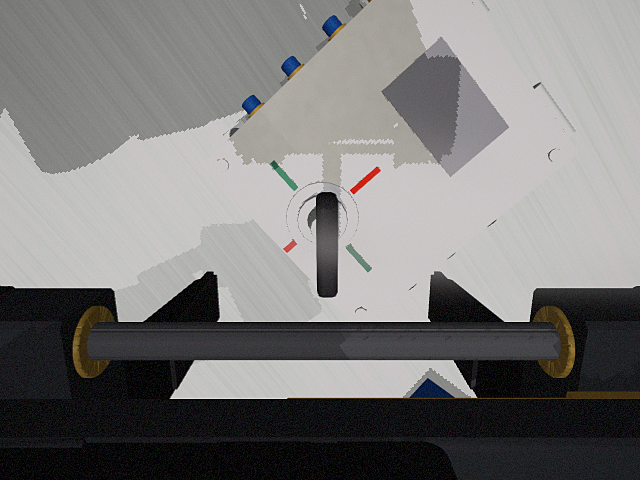

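```bash
python3 - <<'E'
from h import *
w=lambda x,y,z:atz("wrist",(x,y),z)
r1,r2=w(380,168.5,.1),w(286,250,.1); g1,g2=w(272,163,.1),w(371,270,.1)
for p,q in((r1,r2),(g1,g2)): print(np.degrees(np.arctan2(*(p-q)[[1,0]])))
A=np.array([(r1-r2)[:2],-(g1-g2)[:2]]).T; s=np.linalg.solve(A,(g2-r2)[:2]); print("lock",r2+s[0]*(r1-r2))
im=cv2.imread('pics/w0.png').max(2)
for y in (205,220,235,250,265,280,290):
    x=np.where(im[y,300:360]<75)[0]+300; print(y,x.min(),x.max(),len(x))
a,b=w(327,195,.19),w(327,296,.19); print((a+b)/2,np.linalg.norm(a-b),np.degrees(np.arctan2(*(a-b)[[1,0]])))
from scipy.spatial.transform import Rotation as Ro
st=read_state();q=st["tcp_rot"]; R=Ro.from_quat(np.r_[q[1:],q[0]]).as_matrix(); print(R.round(4))
print("bar in tool",R.T@((a+b)/2-st["eef_pos"]),"tip center px",proj("wrist",st["eef_pos"]))
E
```

```text
5.627460522880065
96.59370310923875
lock [ 0.49770044 -0.05738498  0.1       ]
205 302 342 24
220 308 337 22Traceback (most recent call last):
  File "<stdin>", line 8, in <module>
    return umr_minimum(a, axis, None, out, keepdims, initial, where)
ValueError: zero-size array to reduction operation minimum which has no identity
```

```bash
python3 - <<'E'
from h import *
w=lambda x,y,z:atz("wrist",(x,y),z)
im=cv2.imread('pics/w0.png').max(2)
for y in (205,220,235,250,265,280,290):
    x=np.where(im[y,312:345]<120)[0]+312; print(y,x.min() if len(x) else 0,x.max() if len(x) else 0,len(x))
a,b=w(327,195,.19),w(327,296,.19); print((a+b)/2,np.linalg.norm(a-b),np.degrees(np.arctan2(*(a-b)[[1,0]])))
from scipy.spatial.transform import Rotation as Ro
st=read_state();q=st["tcp_rot"]; R=Ro.from_quat(np.r_[q[1:],q[0]]).as_matrix(); print(R.round(4))
print("bar in tool",R.T@((a+b)/2-st["eef_pos"]),"lock",R.T@(np.array([.4977,-.0565,.1])-st["eef_pos"]),"tip center px",proj("wrist",st["eef_pos"]))
E
```

```text
205 316 342 23
220 312 337 24
235 316 337 22
250 317 337 21
265 317 337 21
280 317 337 21
290 317 337 21
[ 0.49859689 -0.06067613  0.19      ] 0.06710954711814378 54.39880439651359
[[ 7.000e-04  8.111e-01 -5.850e-01]
 [-4.000e-04 -5.850e-01 -8.111e-01]
 [-1.000e+00  8.000e-04 -1.000e-04]]
bar in tool [ 0.07958481  0.00299831 -0.00102156] lock [ 0.16958248 -0.00024526 -0.00387526] tip center px [321.9362381  294.08547265]
```

>>> {"op": "apply_moves", "data": {
  "steps": "0 0.05 0 -0.004 0; 0 0.1 0 -0.004 0; 0 0.114 0 -0.004 0; 0 0.114 0 -0.004 0; 150 0.114 0 -0.004 0; 185 0.114 0 -0.004 0; 185 0.114 0 -0.004 0; 185 0.114 0 -0.004 0"
}}

```text
time_s: 3.3
eef_pos: [0.498, -0.0565, 0.1559]
tcp_rot: [0.323, 0.63, 0.322, -0.629]
ft_force: [0.3, -0.3, -0.2]
gripper_width: 0.0604
```

```bash
python3 - <<'E'
from h import *
s=read_state(); print(s["time_s"],s["eef_pos"],s["gripper_width"],s["ft_force"],s["moment"])
a=save("wrist","w1")
b=save("scene","s1")[130:280,220:380]; cv2.imwrite('pics/s1c.png',cv2.resize(b[:,:,::-1],(640,600),interpolation=2))
E
```

```text
3.3 [ 0.49803912 -0.05650954  0.15592729] 0.06040316161210491 [ 0.3237043  -0.28027219 -0.16427565] [-0.0326286  -0.1334309  -0.00070101]
```

View pics/w1.png

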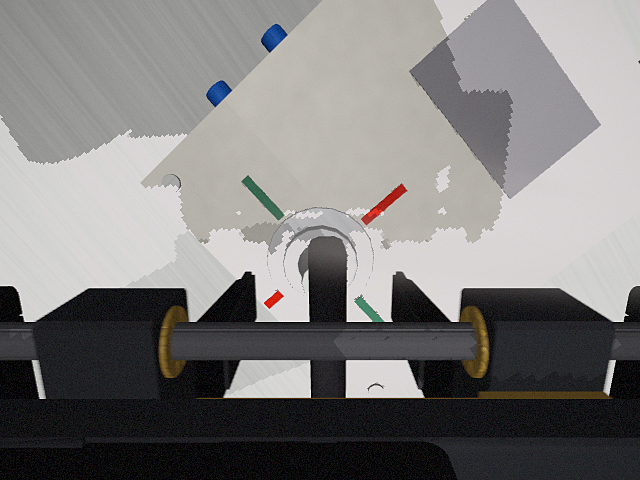

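View pics/s1c.png

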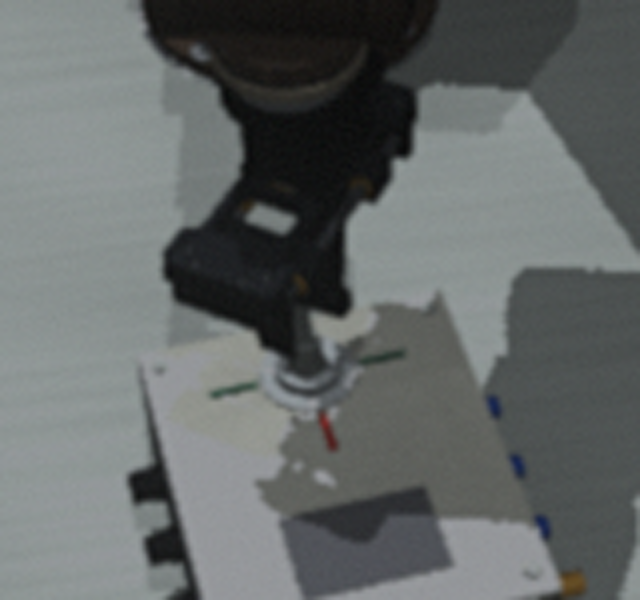

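>>> {"op": "apply_moves", "data": {
  "steps": "190 0 0 0 0; 190 0 0 0 0; 200 0 0 0 0; 206 0 0 0 0; 210 0 0 0 0; 210 0 0 0 0; 210 0 0 0 0; 210 0 0 0 0"
}}

```text
time_s: 4.4
eef_pos: [0.498, -0.0565, 0.1557]
tcp_rot: [0.322, 0.63, 0.322, -0.629]
ft_force: [0.3, -0.8, 0.0]
gripper_width: 0.0165
```

```bash
python3 - <<'E'
from h import *
s=read_state(); print(s["time_s"],s["eef_pos"],s["gripper_width"],s["ft_force"],s["moment"])
a=save("wrist","w2")
E
```

```text
4.4 [ 0.49798311 -0.05651049  0.15574117] 0.016516938300252332 [ 0.26490071 -0.84642427  0.04094589] [-0.09035502 -0.07373561  0.00174552]
```

View pics/w2.png

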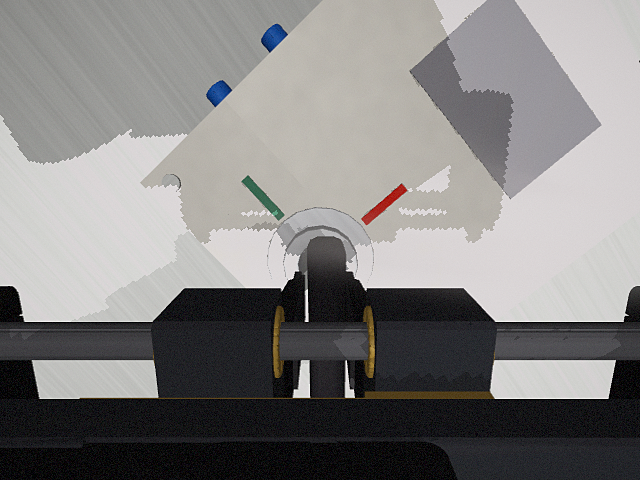

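>>> {"op": "apply_moves", "data": {
  "steps": "210 0 -0.001 0 0.05; 210 0 -0.001 0 0.1; 210 0 -0.001 0 0.15; 210 0 -0.001 0 0.2; 210 0 -0.001 0 0.25; 210 0 -0.001 0 0.30; 210 0 -0.001 0 0.35; 210 0 -0.001 0 0.35"
}}

```text
time_s: 5.45
eef_pos: [0.4972, -0.0559, 0.1557]
tcp_rot: [0.208, 0.676, 0.207, -0.676]
ft_force: [0.8, 0.1, 0.6]
gripper_width: 0.017
```

```bash
cat > chk.py <<'E'
from h import *
import sys
n=sys.argv[1]
s=read_state(); q=s["tcp_rot"]
from scipy.spatial.transform import Rotation as Ro
R=Ro.from_quat(np.r_[q[1:],q[0]]).as_matrix(); y=R[:,1]
print(s["time_s"],s["eef_pos"].round(4),"bar ang (jaw) from red",(np.degrees(np.arctan2(y[1],y[0]))+90-5.8).round(1),s["gripper_width"].round(4),s["ft_force"].round(2),s["moment"].round(3))
a=save("wrist","w"+n)
b=save("scene","s"+n)[150:250,240:360]
A=cv2.resize(a,(480,360)); B=cv2.resize(b,(432,360),interpolation=2)
cv2.imwrite(f'pics/c{n}.png',cv2.resize(np.hstack([A,B]),(800,316))[:,:,::-1])
E
python3 chk.py 3
```

```text
Traceback (most recent call last):
  File "chk.py", line 7, in <module>
    print(s["time_s"],s["eef_pos"].round(4),"bar ang (jaw) from red",(np.degrees(np.arctan2(y[1],y[0]))+90-5.8).round(1),s["gripper_width"].round(4),s["ft_force"].round(2),s["moment"].round(3))
                                                                                                                         ^^^^^^^^^^^^^^^^^^^^^^^^
AttributeError: 'float' object has no attribute 'round'
```

```bash
sed -i 's/s\["gripper_width"\].round(4)/round(s["gripper_width"],4)/' chk.py
python3 chk.py 3
```

```text
5.45 [ 0.4972 -0.0559  0.1557] bar ang (jaw) from red 28.4 0.017 [0.76 0.08 0.63] [ 0.012 -0.046  0.053]
```

View pics/c3.png

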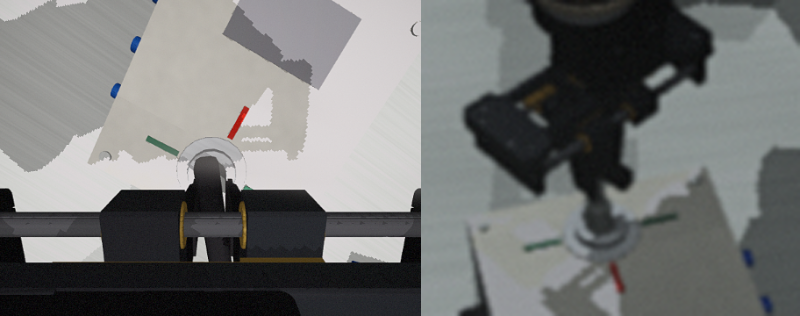

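>>> {"op": "apply_moves", "data": {
  "steps": "210 0 0 0 0.04; 210 0 0 0 0.08; 210 0 0 0 0.12; 210 0 0 0 0.16; 210 0 0 0 0.2; 210 0 0 0 0.2"
}}

```text
time_s: 6.3
eef_pos: [0.4972, -0.0559, 0.1557]
tcp_rot: [0.14, 0.693, 0.14, -0.693]
ft_force: [0.8, 0.4, 0.0]
gripper_width: 0.0171
```

```bash
python3 chk.py 4
```

```text
6.3 [ 0.4972 -0.0559  0.1557] bar ang (jaw) from red 17.0 0.0171 [0.84 0.42 0.04] [ 0.035 -0.054  0.041]
```

View pics/c4.png

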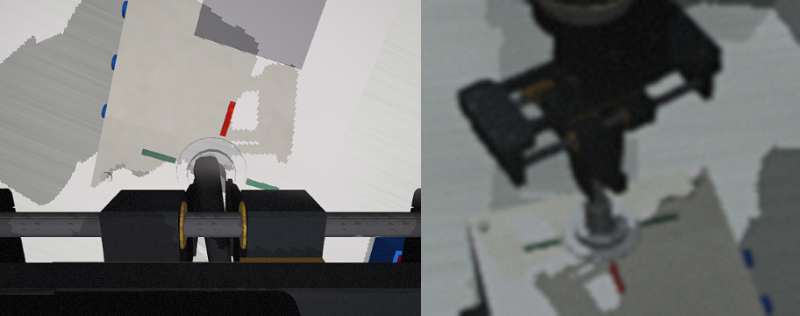

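>>> {"op": "apply_moves", "data": {
  "steps": "210 0 0 0 0.04; 210 0 0 0 0.08; 210 0 0 0 0.12; 210 0 0 0 0.16; 210 0 0 0 0.2; 210 0 0 0 0.2"
}}

```text
time_s: 7.15
eef_pos: [0.4971, -0.0559, 0.1557]
tcp_rot: [0.071, 0.704, 0.07, -0.703]
ft_force: [0.2, 0.7, -0.5]
gripper_width: 0.0168
```

```bash
python3 chk.py 5
```

```text
7.15 [ 0.4971 -0.0559  0.1557] bar ang (jaw) from red 5.6 0.0168 [ 0.17  0.72 -0.47] [-0.014 -0.012  0.038]
```

View pics/c5.png

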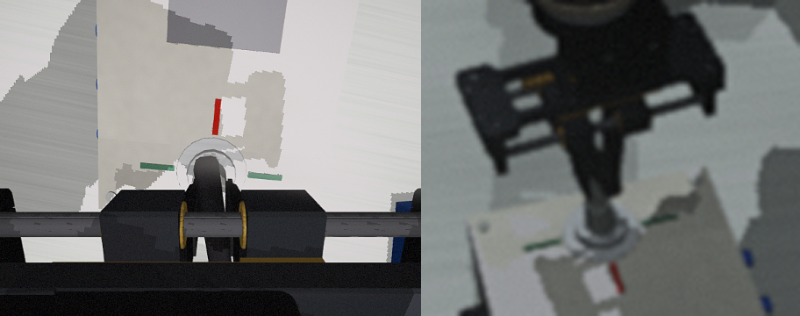

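>>> {"op": "apply_moves", "data": {
  "steps": "210 0 0 0 0.04; 210 0 0 0 0.08; 210 0 0 0 0.12; 210 0 0 0 0.16; 210 0 0 0 0.2; 210 0 0 0 0.2"
}}

```text
time_s: 8.0
eef_pos: [0.4971, -0.0559, 0.1557]
tcp_rot: [0.0, 0.707, 0.0, -0.707]
ft_force: [-0.4, 1.1, 0.0]
gripper_width: 0.0166
```

```bash
python3 chk.py 6
```

```text
8.0 [ 0.4971 -0.0559  0.1557] bar ang (jaw) from red -5.7 0.0166 [-0.42  1.05  0.02] [0.093 0.051 0.009]
```

View pics/c6.png

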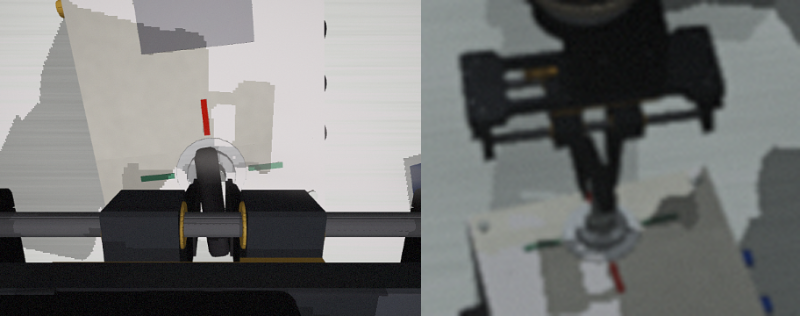

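View pics/w6.png

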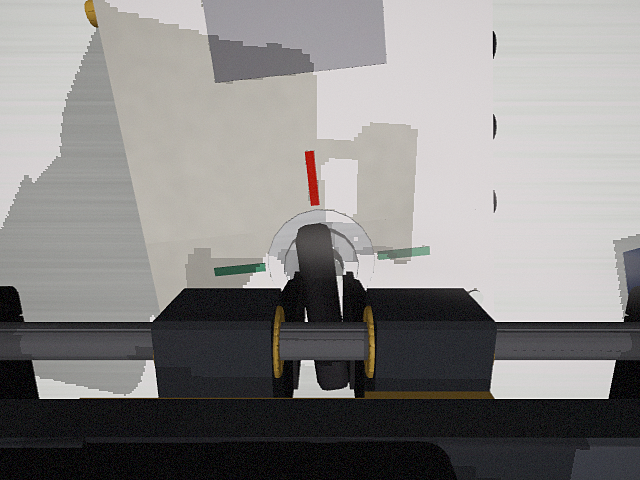

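View pics/w5.png

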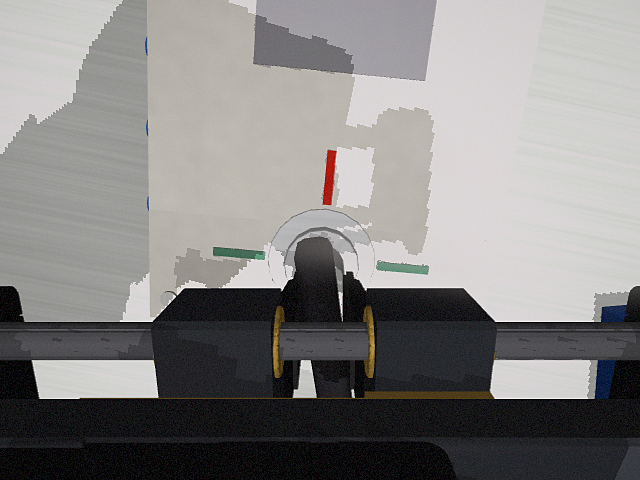

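```bash
python3 - <<'E'
from h import *
for h_ in (.181,.169):
  for ang in (0,6):
    t=np.radians(5.8+ang); d=np.array([np.cos(t),np.sin(t),0]); n=np.array([-d[1],d[0],0])
    c=np.array([.4973,-.0560,h_+.009])
    print(h_,ang,[proj("wrist",c+a*.035*d).round(0) for a in(1,-1)], np.linalg.norm(proj("wrist",c+.02*d+.007*n)-proj("wrist",c+.02*d-.007*n)).round(1))
i=cv2.imread('pics/w6.png').max(2); 
for y in (240,250,375): print(y,i[y,285:360])
E
```

```text
0.181 0 [array([311., 238.]), array([330., 411.])] 39.1
0.181 6 [array([301., 239.]), array([339., 410.])] 39.0
0.169 0 [array([312., 230.]), array([330., 393.])] 36.2
0.169 6 [array([302., 232.]), array([338., 392.])] 36.1
240 [183 182 183 181 182 181 184 164  94 105  96  72  74  81  71  82  85  82
  81  79  83  84  81  91  78  81  87  79  80  84  79  86  88  81  87  81
  87  89  83  90  88  84  88  80  84  78 101 165 155 154 179 176 176 177
 181 181 181 180 179 181 179 132 107 108 134 187 179 178 184 225 221 224
 222 176 180]
250 [158 156 138  92 142 149 149 152 151 151 156 129  64  63  75  74  77  77
  72  85  77  80  76  75  75  76  84  79  85  78  84  80  79  84  86  79
  79  89  82  78  76  82  81  83  82  81  80  83 107  98 101 130 154 152
 179 178 177 180 176 179 174 176 173 177 175 179 175 175 175 123 123 156
 150 151 152]
375 [ 15   0   8  14  10  15  15  15  34  42  40  35  24  38 142 212 200 197
 196 199 197 196 196 199 197 198 196 198 199 202 209 124   0  26  34  33
  35  34  36  41  45  42  39  40  43  34  35  39  47  37  47  37  36  34
  38  39  37  27  33  34  30  33  28  27  21  29  46  34  32  39  19   8
  30  11  19]
```

>>> {"op": "apply_moves", "data": {
  "steps": "210 0 0 0 -0.06; 210 0 0 0 -0.12; 210 0 0 0 -0.18; 210 0 0 0 -0.24; 210 0 0 0 -0.3; 210 0 0 0 -0.36; 210 0 0 0 -0.42; 210 0 0 0 -0.48; 210 0 0 0 -0.54; 210 0 0 0 -0.6"
}}

```text
time_s: 9.35
eef_pos: [0.4971, -0.0558, 0.1558]
tcp_rot: [0.21, 0.675, 0.21, -0.675]
ft_force: [-0.2, 0.5, 0.2]
gripper_width: 0.0165
```

```bash
python3 chk.py 7
```

```text
9.35 [ 0.4971 -0.0558  0.1558] bar ang (jaw) from red 28.8 0.0165 [-0.17  0.55  0.18] [ 0.127  0.049 -0.178]
```

View pics/w7.png

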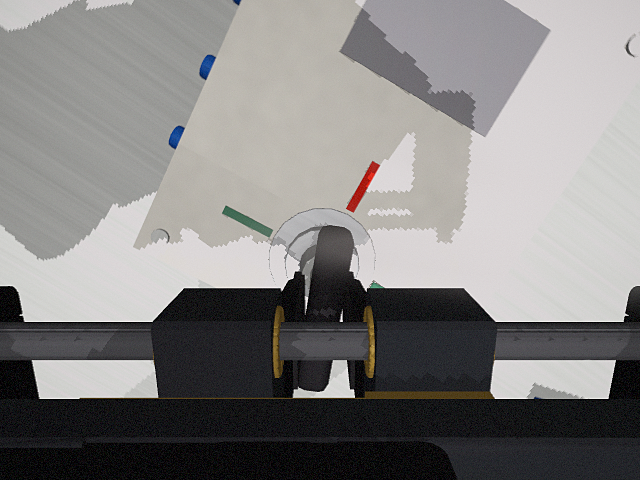

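>>> {"op": "apply_moves", "data": {
  "steps": "210 0 0 0 -0.07; 210 0 0 0 -0.14; 210 0 0 0 -0.21; 210 0 0 0 -0.28; 210 0 0 0 -0.35; 210 0 0 0 -0.42; 210 0 0 0 -0.49; 210 0 0 0 -0.56; 210 0 0 0 -0.63; 210 0 0 0 -0.7"
}}

```text
time_s: 10.7
eef_pos: [0.4973, -0.0558, 0.156]
tcp_rot: [0.429, 0.563, 0.429, -0.562]
ft_force: [1.2, 0.1, 2.9]
gripper_width: 0.0168
```

```bash
python3 chk.py 8
```

```text
10.7 [ 0.4973 -0.0558  0.156 ] bar ang (jaw) from red 68.9 0.0168 [1.23 0.11 2.9 ] [ 0.252 -0.212 -0.157]
```

>>> {"op": "apply_moves", "data": {
  "steps": "210 0 0 0 -0.06; 210 0 0 0 -0.12; 210 0 0 0 -0.18; 210 0 0 0 -0.24; 210 0 0 0 -0.3; 210 0 0 0 -0.36; 210 0 0 0 -0.4; 210 0 0 0 -0.4"
}}

```text
time_s: 11.8
eef_pos: [0.4976, -0.0558, 0.1562]
tcp_rot: [0.532, 0.467, 0.531, -0.466]
ft_force: [1.0, 1.5, 3.2]
gripper_width: 0.0163
```

```bash
python3 chk.py 9
```

```text
11.8 [ 0.4976 -0.0558  0.1562] bar ang (jaw) from red 91.6 0.0163 [1.04 1.54 3.19] [ 0.399 -0.277 -0.152]
```

View pics/w9.png

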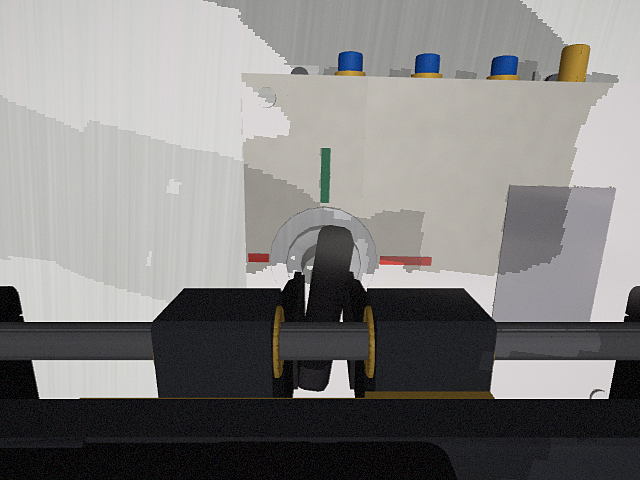

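View pics/c9.png

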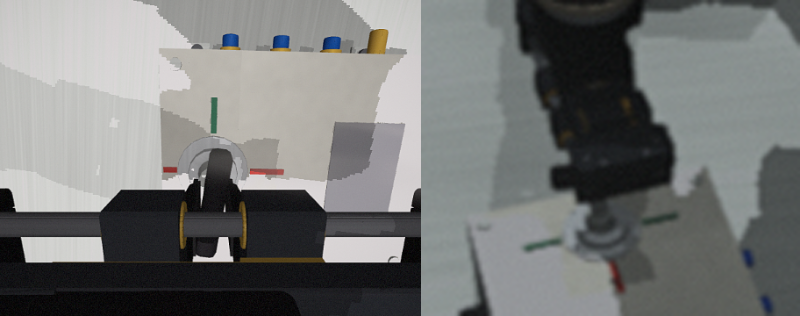

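>>> {"op": "apply_moves", "data": {
  "steps": "205 0 0 0 0; 195 0 0 0 0; 170 0 0 0 0; 130 0 0 0 0; 80 0 0 0 0; 40 0 0 0 0; 0 0 0 0 0; 0 0 0 0 0; 0 0 0 0 0; 0 0 0 0 0"
}}

```text
time_s: 13.15
eef_pos: [0.4975, -0.0558, 0.1561]
tcp_rot: [0.532, 0.467, 0.531, -0.466]
ft_force: [0.1, -0.0, 0.3]
gripper_width: 0.0935
```

```bash
python3 chk.py 10
```

```text
13.15 [ 0.4975 -0.0558  0.1561] bar ang (jaw) from red 91.6 0.0935 [ 0.07 -0.    0.32] [-0.044 -0.117  0.018]
```

View pics/w10.png

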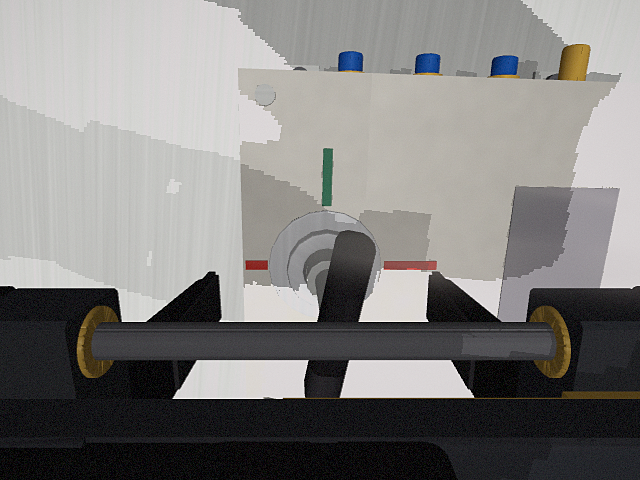

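View pics/c10.png

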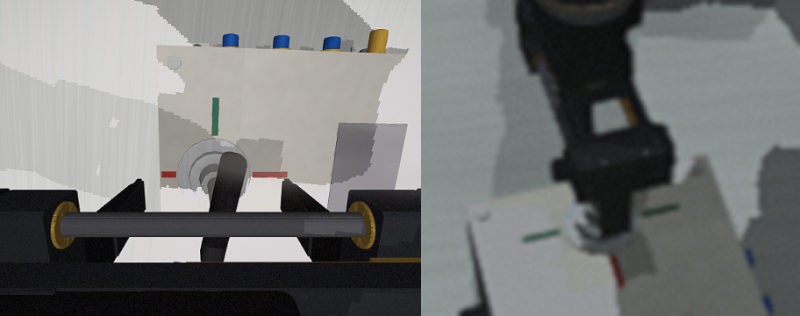

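>>> {"op": "apply_moves", "data": {
  "steps": "0 -0.02 0 0 0; 0 -0.05 0 0 0; 0 -0.08 0 0 0; 0 -0.11 0 0 0; 0 -0.14 0 0 0; 0 -0.14 0 0 0; 0 -0.14 0 0 0"
}}

```text
time_s: 14.12
eef_pos: [0.4969, -0.0557, 0.2953]
tcp_rot: [0.532, 0.467, 0.531, -0.466]
ft_force: [-0.3, -0.4, -0.3]
gripper_width: 0.0953
```

```bash
python3 chk.py 11; python3 - <<'E'
from h import *
a=save("scene","s12")[150:270,220:380]; cv2.imwrite('pics/s12c.png',cv2.resize(a,(800,600),interpolation=2)[:,:,::-1])
for c in("scene","top","wrist"):
    if c!="scene": camera(c)
    for t in("lock","key_bar","red_line","green_line"):
        r=pinpoint(c,t)
        if r: print(c,t,r[0]["conf"],(np.array(r[0]["centre"])*[640,480]).round(1))
E
```

```text
14.125 [ 0.4969 -0.0557  0.2953] bar ang (jaw) from red 91.6 0.0953 [-0.32 -0.37 -0.26] [ 0.003 -0.095 -0.02 ]
scene lock 0.97 [294.6 217.3]
scene key_bar 0.69 [293.  202.5]
scene red_line 0.87 [299.6 233. ]
scene green_line 0.82 [311.9 215. ]
top green_line 0.79 [316.3 275. ]
wrist lock 0.67 [325.5 221.5]
wrist key_bar 0.8 [331.2 237.3]
wrist red_line 0.62 [374.2 220.5]
wrist green_line 0.8 [323.8 170.3]
```

View pics/w11.png

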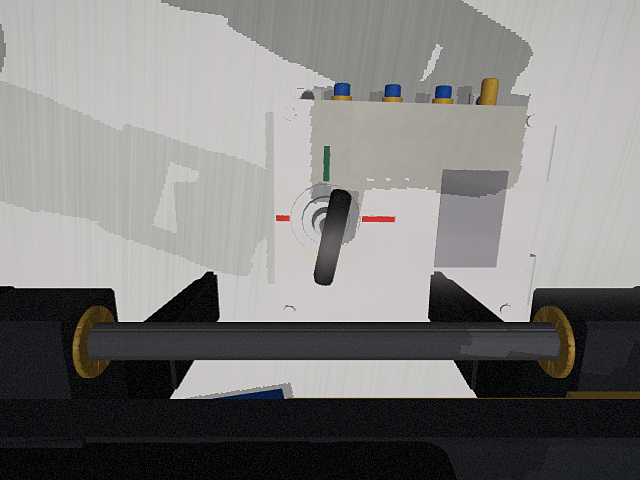

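View pics/s12c.png

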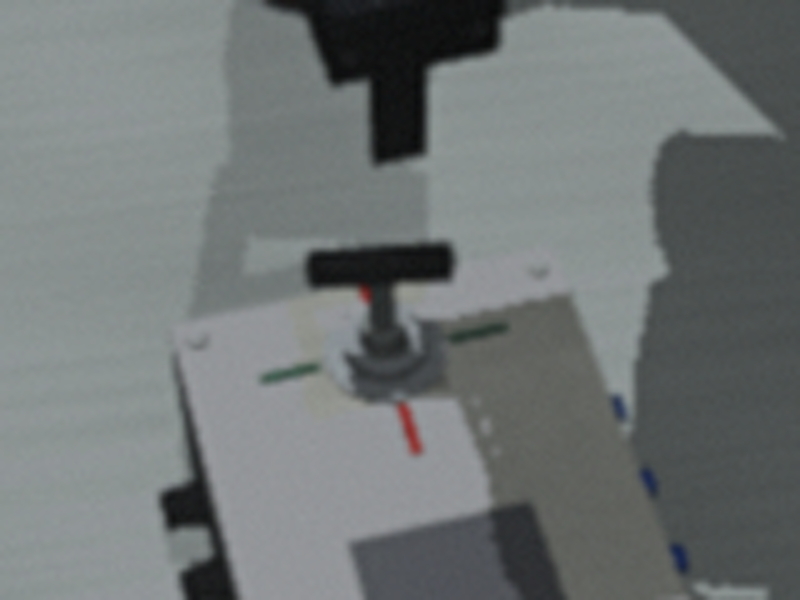

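```bash
python3 - <<'E'
from h import *
print(camera_info("wrist")["world_to_cam"][:3,3], np.linalg.inv(camera_info("wrist")["world_to_cam"])[:3,3])
for n in ["0","1","2","4","5","7","9","10","11"]:
    im=cv2.imread(f"pics/w{n}.png"); h=cv2.cvtColor(im,cv2.COLOR_BGR2HSV)
    out=[]
    for nm,m in (("r",((h[...,0]<8)|(h[...,0]>172))&(h[...,1]>120)&(h[...,2]>80)),("g",(h[...,0]>60)&(h[...,0]<90)&(h[...,1]>80))):
        k,l,st,ce=cv2.connectedComponentsWithStats(m.astype(np.uint8))
        for i in range(1,k):
            if st[i,4]>40 and ce[i][1]<320:
                b=cv2.minAreaRect(np.argwhere(l==i)[:,::-1].astype(np.float32)); out.append((nm,ce[i].round(1).tolist(),[round(max(b[1]),1),round(min(b[1]),1)],st[i,:4].tolist()))
    print(n,out)
E
```

```text
[-0.48669252  0.16431967 -0.43844432] [0.48800506 0.01044303 0.46673974]
0 [('r', [365.1, 179.9], [36.2, 5.6], [350, 167, 31, 27]), ('r', [289.6, 246.1], [12.7, 5.2], [284, 240, 13, 12]), ('g', [283.7, 175.4], [35.6, 5.3], [270, 161, 28, 30])]
1 [('r', [383.8, 203.9], [53.5, 8.7], [361, 184, 46, 41]), ('r', [273.2, 299.3], [19.0, 7.9], [264, 291, 20, 18]), ('g', [262.4, 197.3], [53.7, 8.4], [242, 176, 42, 44]), ('g', [367.9, 309.9], [33.9, 7.6], [355, 297, 29, 25])]
2 [('r', [383.8, 204.0], [53.5, 8.7], [362, 184, 45, 41]), ('g', [262.6, 197.4], [53.7, 8.3], [242, 176, 42, 44])]
4 [('r', [345.9, 180.4], [54.6, 9.0], [334, 153, 25, 55]), ('g', [224.3, 232.1], [22.0, 7.8], [216, 226, 23, 14]), ('g', [395.9, 281.3], [49.3, 7.7], [374, 273, 50, 16])]
5 [('r', [329.0, 177.4], [54.4, 9.0], [323, 150, 13, 55]), ('g', [237.9, 253.0], [51.2, 8.1], [213, 247, 52, 13])]
7 [('r', [362.5, 186.5], [54.4, 8.7], [346, 161, 34, 51]), ('g', [238.7, 216.4], [47.4, 7.6], [223, 206, 45, 23]), ('g', [375.9, 285.7], [12.1, 5.8], [370, 282, 14, 7])]
9 [('r', [258.3, 257.5], [20.0, 7.0], [248, 254, 21, 8]), ('r', [403.9, 260.5], [50.0, 8.0], [380, 256, 51, 9]), ('g', [324.9, 174.8], [54.0, 8.0], [321, 148, 9, 55])]
10 [('r', [256.5, 265.0], [21.0, 8.0], [246, 261, 22, 9]), ('r', [409.1, 265.5], [51.0, 8.0], [384, 261, 52, 9]), ('g', [326.7, 176.9], [57.1, 9.0], [322, 148, 11, 58])]
11 [('r', [282.4, 217.8], [13.0, 5.0], [276, 215, 14, 6]), ('r', [377.6, 218.9], [32.0, 5.0], [362, 216, 33, 6]), ('g', [326.1, 162.8], [34.0, 5.0], [324, 146, 6, 35])]
```

```bash
python3 - <<'E'
from h import *
from scipy.optimize import least_squares
from scipy.spatial.transform import Rotation as Ro
i=camera_info("wrist"); s=read_state()
def T(p,q):
    M=np.eye(4); q=np.array(q); M[:3,:3]=Ro.from_quat(np.r_[q[1:],q[0]]).as_matrix(); M[:3,3]=p; return M
X=np.linalg.inv(T(s["eef_pos"],s["tcp_rot"]))@np.linalg.inv(i["world_to_cam"])
P={"0":([0.49563,-0.05861,0.26945],[0.32326,0.62905,0.32282,-0.62895]),"1":([0.49804,-0.05651,0.15593],[.323,.63,.322,-.629]),
"9":([.4976,-.0558,.1562],[.532,.467,.531,-.466]),"10":([.4975,-.0558,.1561],[.532,.467,.531,-.466]),"11":([.4969,-.0557,.2953],[.532,.467,.531,-.466])}
O={"0":[(365.1,179.9),(289.6,246.1),(283.7,175.4)],"1":[(383.8,203.9),(273.2,299.3),(262.4,197.3)],"9":[(403.9,260.5),(258.3,257.5),(324.9,174.8)],"10":[(409.1,265.5),(256.5,265.0),(326.7,176.9)],"11":[(377.6,218.9),(282.4,217.8),(326.1,162.8)]}
def pr(n,p,t):
    M=X.copy(); M[:3,3]+=t
    c=np.linalg.inv(T(*P[n])@M)@np.append(p,1); return np.array([i["cx"]+i["fx"]*c[0]/-c[2], i["cy"]+i["fy"]*c[1]/c[2]])
for Lx in (.240,.200):
  def f(v):
    x,y,yaw,rx1,rx2,gy,a9,a10,a11=v[:9]; t=v[9:12]; r=[]
    ang={"0":0,"1":0,"9":a9,"10":a10,"11":a11}
    for n in P:
        for (bx,by),o in zip([(rx1,0),(rx2,0),(0,gy)],O[n]):
            a=ang[n]; l=Lx-.045-bx # dist from hinge
            q=np.array([Lx-.045-l*np.cos(a),by,.1+l*np.sin(a)])
            c,s_=np.cos(yaw),np.sin(yaw); w=np.array([x+c*q[0]-s_*q[1],y+s_*q[0]+c*q[1],q[2]])
            r+=list(pr(n,w,t)-o)
    return np.r_[r,t/.002, (a9*0)]
  R=least_squares(f,[.4977,-.056,.1,.04,-.035,.04,0.01,.06,.06,0,0,0])
  J=np.linalg.inv(R.jac.T@R.jac); print(Lx,R.x.round(4),"rms",np.sqrt((R.fun[:30]**2).mean()),"sd",np.sqrt(np.diag(J))[6:9].round(4))
E
```

```text
0.24 [ 4.975e-01 -5.450e-02  1.075e-01  4.800e-02 -3.760e-02  4.860e-02
  9.000e-04  6.470e-02  6.020e-02  5.000e-04 -1.000e-04 -1.200e-03] rms 0.4277612478456423 sd [0.0108 0.0102 0.0197]
0.2 [ 4.973e-01 -5.450e-02  1.054e-01  4.820e-02 -3.750e-02  4.850e-02
  2.900e-03  8.310e-02  7.980e-02  5.000e-04 -1.000e-04 -1.200e-03] rms 0.42312425208740445 sd [0.0133 0.0127 0.0241]
```

```bash
python3 - <<'E'
from h import *
im=cv2.imread("pics/w11.png").max(2); m=(im<115); m[:,:300]=0;m[:,365:]=0;m[:186]=0;m[300:]=0
k,l,st,ce=cv2.connectedComponentsWithStats(m.astype(np.uint8)); j=1+np.argmax(st[1:,4]); print(st[j],cv2.minAreaRect(np.argwhere(l==j)[:,::-1].astype(np.float32)))
t=np.radians(5.8+84)
d=np.array([np.cos(t),np.sin(t),0]);n=np.array([-d[1],d[0],0])
for z in (.190,.202):
  for c in ([.4975,-.0565],[.4935,-.0575]):
    pts=[]
    for zz in(z,z-.018):
      for a in(1,-1):
        for b in(1,-1): pts.append(proj("wrist",np.r_[c,zz]+a*.035*d+b*.007*n))
    hull=np.array(pts,np.float32); print(z,c,cv2.minAreaRect(hull))
E
```

```text
[ 303  189   49   97 2209] ((320.68878173828125, 234.08096313476562), (45.79014587402344, 97.51490020751953), 14.470293045043945)
0.19 [0.4975, -0.0565] ((323.646484375, 236.76609802246094), (20.593839645385742, 99.07054901123047), 7.554691314697266)
0.19 [0.4935, -0.0575] ((317.9789123535156, 237.3553924560547), (20.35390853881836, 99.0399398803711), 7.3646559715271)
0.202 [0.4975, -0.0565] ((323.7379150390625, 240.72430419921875), (21.508724212646484, 103.17485809326172), 7.560092926025391)
0.202 [0.4935, -0.0575] ((317.8333740234375, 241.33450317382812), (21.24764633178711, 103.14165496826172), 7.36181116104126)
```

```bash
python3 - <<'E'
import cv2
a=cv2.imread('pics/w11.png')[150:300,250:410]; cv2.imwrite('pics/w11c.png',cv2.resize(a,(640,600),interpolation=2))
E
```

```text
(no output)
```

View pics/w11c.png

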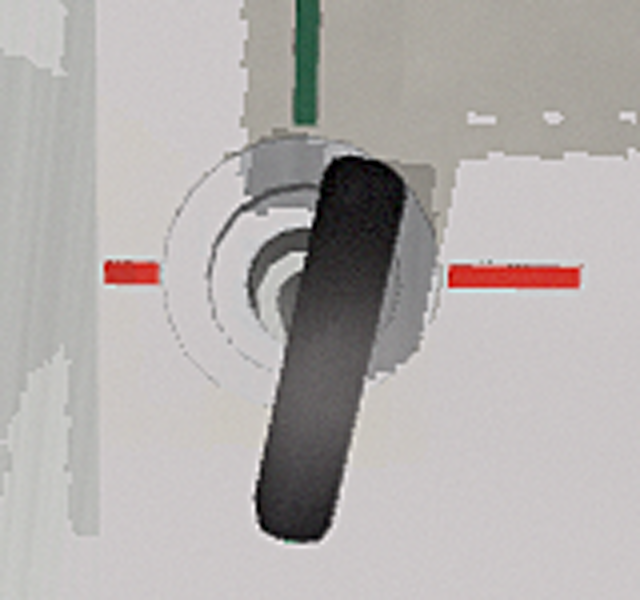

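```bash
python3 -c "
from rig import *
print(hand_in())"
```

```text
the job is handed in; nothing more can be done
None
```

The key dropped onto the blade, the lock turned open, and the cover sprang up by itself. I handed the job in at about 14.5 s; no verdict was reported.

**What I did:**
- I held the T-bar loosely between the jaws (about 16.5 mm apart) so the key could sink.
- I felt clockwise in small steps. The key dropped somewhere between about 12° and 0° from the red line; the bar then looked lower in the wrist picture.
- I turned it anticlockwise against about 0.18 N m until the bar stood about 84° from the red line. I then opened the jaws and backed straight up 140 mm.

**Last checks:**
- **Cover:** its angle comes out at about 0.06 rad from the wrist pictures, assuming the box is 240 mm front to back (about 0.08 rad if 200 mm). The limit is 0.045 rad. The fit uses small pixel shifts, so the margin is not large.
- **Key:** its bar measures 97.5 pixels long in the picture. I expected 99 with the key home and 103 with it still up, so this check agrees but is not very sharp. The key leans a few degrees within its play.
- **Forces:** the wrist force read about 3 N at most, and about 0.5 N after release.
- **Tray, bottle and sample box:** the arm did not go near them, but I did not measure their positions afterwards.

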